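# Read a specimen case over a contactless reader

### The job

First slide the reader's shutter fully open by its tab. Then pick up the rectangular specimen case by its ridge handle, lift it over the low screen, and hold it level and still a finger's breadth (about 15 mm) above the middle of the reader's glass window, its length along the window's length. The case must touch neither the screen nor the reader, everything else stays where it stands, and the program finishes while the gripper is still holding the case hovering there.

Things in the scene. Friction and masses are not known exactly. Their poses are not given: they have to be found in the camera images.
- case: specimen case of plain white plastic: rectangular body 80 x 40 mm and 30 mm high, with a narrower upright ridge handle on its top, 52 mm long, 18 mm wide, reaching from 30 to 64 mm above the underside. Stands loose on the table, weighs 100 to 210 g. Origin: centre of its underside; x along its length and the ridge, y across, z up. Pinch the ridge across y, from above
- reader: flat grey table-top reader, fixed to the table: housing 160 mm (x) x 230 mm (y), 45 mm high, origin at the centre of its underside, z up. The window is in the half towards its +y, the shutter opens towards its -y. Two thin guide rails stand 6 mm above the housing's top along y at x = +-64 mm
- window (a point): centre of the reader's dark glass window, on the glass surface, level with the housing's top (45 mm above the table); axes parallel to the reader's. The glass is 100 mm along x and 60 mm along y. The case belongs above it with its length along x (either way round)
- shutter (a joint): sliding metal shutter over the glass: 0 = closed, 0.085 m = fully open at its end stop; grows as the shutter slides along the reader's -y. It starts closed or up to 20 mm open, resists with about 2 N of friction (no spring) and stays where it is left
- shutter_grip (a point): top centre of the black upright tab on the shutter, by which it is slid; the tab is 34 mm along the reader's x, 14 mm along its y, and 36 mm tall down to the shutter plate (3 mm thick plate, 1.5 mm above the housing's top). The tab top is 85.5 mm above the table. It moves with the shutter
- screen: low upright white screen fixed to the table between the case and the reader: 320 mm long (x), 8 mm thick (y), top edge 110 mm above the table, with two feet 60 mm wide. Origin: under its middle, at table height
- jar_a: round specimen jar, 52 mm across, 66 mm high, standing near the case; bystander. Origin: centre of its underside
- jar_b: second such jar, same size; bystander. Origin: centre of its underside
- pen_cup: open dark metal cup, 72 mm across, 95 mm high; bystander. Origin: centre of its underside
- bottle: white bottle, 70 mm across, 175 mm high; bystander. Origin: centre of its underside
- pump: pump dispenser bottle, 64 mm across, 187 mm high; bystander. Origin: centre of its underside
- tape: roll of tape lying flat, 90 mm across, 24 mm high; bystander. Origin: centre of its underside
Mind the look-alikes: they are no part of the job. What is shaped like the case but blue or orange is not meant.

How it is judged:
By the outcome, as a careful person would: the job done as asked, in the order asked, and still so for the second after the job is handed in, while the arm keeps its last pose, push and grip.
It also fails if it takes over 56 s, if anything falls off the work surface, if the arm or the gripper's body presses on something with over 40 N, if the wrist force passes 120 N, or if a joint passes its speed limit or range.

### The arm

A 7-joint arm with a two-finger parallel gripper is mounted at the origin on the work surface. World frame = base frame: x ahead of the robot, y to its left, z up, the work surface at z = 0. Lengths are in m, angles in rad, forces in N, time in s.
With the tool pointing down it reaches from about 0.425 to 0.95 m from the base axis. Payload 4.7 kg.
Tool frame: the origin (TCP) lies between the finger pads; the fingertips stand 25 mm ahead of it and the grasp point (between the pads) lies 6 mm ahead of it; z points along the fingers, y is the line along which they close (so a half turn about z gives the same grasp; the last joint's range is limited). The gripper opens to 85 mm and grips with 20 to 120 N. Pads are 22 mm wide; open, the fingers measure 114 mm over their backs; the gripper's body (76 mm by 85 mm) begins 54 mm behind the grasp point. The pads swing forward as they close: fully open they stand 13 mm farther back than shut.
Start: joints at [-1.182, 0.469, -0.049, 1.532, 0.024, 1.141, -0.082], TCP at [0.274, 0.617, 0.256] pointing down, gripper open.
Joint ranges: [-2.59, 2.59], [-0.33, 1.99], [-1.39, 1.29], [0.1, 2.45], [-1.04, 4.18], [0.21, 1.99], [-2.66, 2.66]. Speed limits (rad/s): [2.57, 2.57, 3.14, 3.14, 3.14, 3.14, 3.14].

### API

Orientations are given as a 3x3 rotation matrix whose columns are the frame's x, y, z axes.
In Python, from rig import * gives the robot as it stands. Calls block until the motion is done:
- movep(position, orientation): joint-space move of the TCP to a pose.
- move_l(position, attitude=None, feed=0.15, until_force=None): straight line of the TCP; attitude=None keeps the orientation; feed is the mean speed in m/s. With until_force (N) it stops when the force on the tool has changed by that much, and returns True; else False.
- move_joints(angles): joint-space move.
- command_gripper(opening, newtons=None): finger opening in m; newtons is the grip in N (None keeps the last); returns when the fingers have stopped.
- sleep(seconds).
- inverse_kinematics(position, orientation): joint angles nearest the present ones, or None.
- sense(): the state.
- camera(name): name is "scene" or "top" or "wrist"; returns (picture, depth): 480x640x3 uint8, red, green, blue; 480x640 float32, m along the optical axis (not along the pixel's ray), 0 where there is no reading.
- camera_params(name): a dict with "K" (3x3 intrinsics, pixels), "position" and "rotation" of the camera in the world; the wrist camera has in their place "tool_from_camera" (4x4, takes a point from camera to tool coordinates, whose origin is the TCP and whose axes are the flange's). Camera axes: x right, y down, z forward; pixel columns grow to the right and rows downward; lengths in m; the calibration is good to about 2 mm. A picture is of the moment at which its call begins: read the wrist's pose just before it. camera_params takes no time and is no camera call.
A pose or a line that the arm cannot do raises Unreachable and nothing moves.
- finish_job(): hands the job in; it is judged then, once.
The state is a dict: "time_s": time; "joint_pos": joint angles; "qd": joint speeds; "joint_efforts": joint torques, N m; "position": TCP position; "tcp_rot": TCP orientation; "wrist_force": force on the tool from outside, world axes, zero at the start; "ft_torque": the same for the moment, N m; "finger_gap": finger opening in m; "gripper_force": force on a finger pad.
Only numpy, scipy, OpenCV 4.12 (cv2) and the standard library are available. Lean on these libraries where they do the work, as an engineer would, in place of code of your own. Each camera call takes 0.05 s, during which the arm holds its last target. There are 200 camera calls.

## Working session

There is one attempt and no reset: what is moved stays moved. The work goes in short steps, each a Python script; the robot and the scene stay as the last script left them, time stands still between calls to the robot, and variables do not carry over. Pictures are saved under pics/ and viewed, at most 10 in all, crops included, and the job is handed in when it is done.

```bash
mkdir -p pics; ls; python3 - <<'E'
from rig import *
import cv2,numpy as np
for n in("top","scene"):
    p,d=camera(n); np.savez("pics/%s.npz"%n,p=p,d=d); cv2.imwrite("pics/%s0.png"%n,p[:,:,::-1])
    c=camera_params(n); print(n,c)
print(sense()["time_s"],sense()["tcp_rot"])
E
```

```text
pics
top {'K': array([[610.86732462,   0.        , 320.76182611],
       [  0.        , 610.86732462, 253.90487338],
       [  0.        ,   0.        ,   1.        ]]), 'position': array([4.40739734e-01, 2.42048038e-04, 1.46543169e+00]), 'rotation': array([[ 0.02314266, -0.996956  ,  0.07445235],
       [-0.99971439, -0.02263379,  0.00767149],
       [-0.005963  , -0.07460863, -0.99719506]])}
scene {'K': array([[619.42715449,   0.        , 324.81803889],
       [  0.        , 619.42715449, 222.82178515],
       [  0.        ,   0.        ,   1.        ]]), 'position': array([1.00267945, 0.67660668, 1.37444435]), 'rotation': array([[-8.09519647e-01,  4.95959134e-01, -3.14169507e-01],
       [ 5.87092614e-01,  6.83447355e-01, -4.33845566e-01],
       [-4.51352181e-04, -5.35653106e-01, -8.44438006e-01]])}
0.1 [[-9.13991037e-01  4.05733815e-01 -6.75696464e-04]
 [ 4.05734375e-01  9.13989587e-01 -1.62851426e-03]
 [-4.31637697e-05 -1.76260071e-03 -9.99998446e-01]]
```

View pics/top0.png

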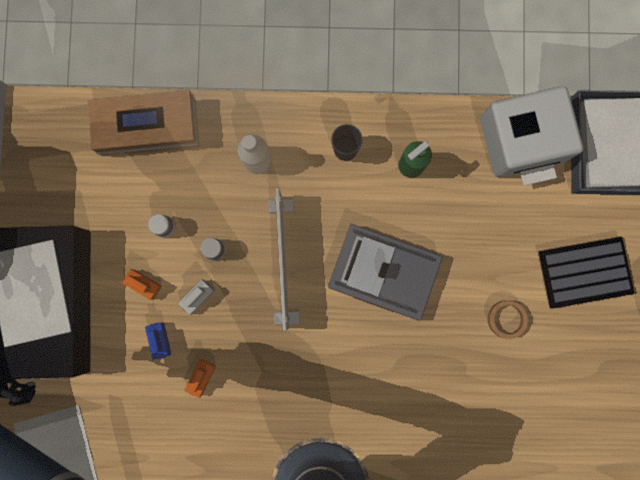

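View pics/scene0.png

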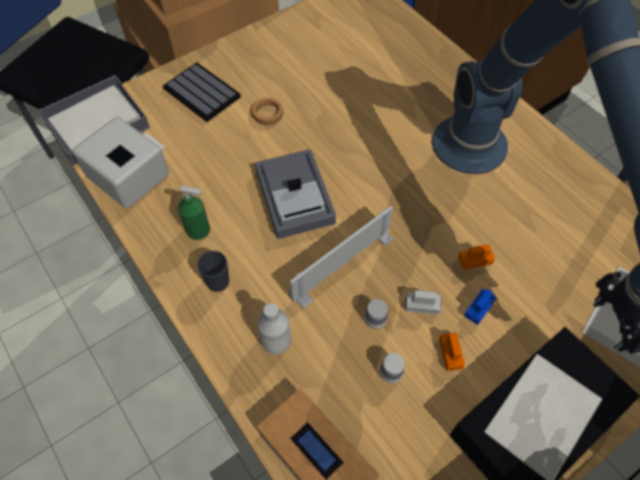

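The top view shows the white case at (196,297), the jars at (160,225) and (211,249), and the screen from (278,190) to (285,328). The reader is at (386,272) with its tab at (388,270). The glass slit at (353,262) is on the left, so the shutter opens to the right (world -y).

```bash
cat > h.py <<'E'
import numpy as np,cv2
def cloud(d,K,R,t):
    v,u=np.indices(d.shape); 
    P=np.stack([(u-K[0,2])/K[0,0]*d,(v-K[1,2])/K[1,1]*d,d],-1)@R.T+t
    P[d==0]=np.nan
    return P
def rect(pts):
    pts=pts[:,:2]*1000
    (c,s,a)=cv2.minAreaRect(pts.astype(np.float32)); 
    if s[0]<s[1]: s=s[::-1]; a+=90
    return np.round(c,1),np.round(s,1),round((a+90)%180-90,1)   # long-axis angle, deg
E
python3 - <<'E'
from rig import camera_params
from h import *
for n in("top","scene"):
    f=np.load(f"pics/{n}.npz"); c=camera_params(n)
    P=cloud(f["d"],c["K"],c["rotation"],c["position"]).reshape(-1,3); P=P[~np.isnan(P[:,2])]
    def sel(name,x0,x1,y0,y1,z0,z1):
        m=(P[:,0]>x0)&(P[:,0]<x1)&(P[:,1]>y0)&(P[:,1]<y1)&(P[:,2]>z0)&(P[:,2]<z1)
        q=P[m]
        if len(q)>5: print(n,name,len(q),*rect(q),"medz",np.round(np.median(q[:,2]),4),"mean",np.round(q.mean(0),4))
    # rough xy by top px
    sel("table",.3,.7,-.35,-.3,-.02,.02)
    sel("case body",.35,.52,.2,.37,.02,.04)
    sel("case ridge",.35,.52,.2,.37,.055,.075)
    sel("reader",.3,.65,-.35,.02,.035,.057)
    sel("tab",.3,.65,-.35,.02,.07,.095)
    sel("screen",.25,.7,.02,.15,.095,.12)
    sel("jar",.4,.6,.2,.29,.055,.075)
    sel("jar/all",.5,.6,.2,.45,.055,.075)
E
```

```text
top table 3469 [ 499.9 -325. ] [399.8  49.9] -0.0 medz -0.0004 mean [ 4.977e-01 -3.250e-01 -4.000e-04]
top case body 387 [441.3 303.8] [84.4 40.4] -42.5 medz 0.0295 mean [0.4411 0.3    0.0294]
top case ridge 187 [441.6 304.3] [52.2 18.5] -42.0 medz 0.0629 mean [0.4415 0.3039 0.0629]
top reader 6621 [ 509.8 -138.8] [230.5 161.8] 71.5 medz 0.0458 mean [ 0.5095 -0.1384  0.046 ]
top tab 100 [ 512.5 -131.4] [34.1 14.2] -18.4 medz 0.0843 mean [ 0.512  -0.1311  0.0839]
top screen 584 [530.3 100.3] [317.7  11.8] 4.5 medz 0.1089 mean [0.5291 0.1001 0.1086]
top jar 344 [511.  275.9] [135.6  44.7] -12.4 medz 0.0651 mean [0.5478 0.2671 0.065 ]
top jar/all 425 [574.1 327.7] [173.   45.1] 73.1 medz 0.0652 mean [0.5643 0.2958 0.0651]
scene table 1943 [ 500. -325.] [399.7  49.9] -0.0 medz 0.0025 mean [ 0.5075 -0.3251  0.0025]
scene case body 373 [442.8 300.9] [84.4 43.3] -43.8 medz 0.0308 mean [0.4483 0.3048 0.0304]
scene case ridge 190 [442.1 300.8] [52.3 20.9] -43.3 medz 0.0643 mean [0.4436 0.301  0.064 ]
scene reader 4207 [ 509.5 -143.1] [240.1 162.5] 71.4 medz 0.0483 mean [ 0.5151 -0.1347  0.0483]
scene tab 102 [ 513.3 -135. ] [33.1 19.3] -22.2 medz 0.0853 mean [ 0.514  -0.1333  0.0837]
scene screen 712 [531.8  96.7] [319.6  15. ] 4.7 medz 0.1093 mean [0.5376 0.0986 0.1077]
scene jar 356 [513.8 279.8] [136.3  46.7] -22.8 medz 0.0671 mean [0.5471 0.2655 0.0665]
scene jar/all 416 [569.4 324.2] [174.1  45.1] 77.4 medz 0.0675 mean [0.5651 0.291  0.0669]
```

```bash
cat >> h.py <<'E'
def rot(deg):  # tool down, closing line (tool y) at deg in world
    a=np.radians(deg); y=np.array([np.cos(a),np.sin(a),0]); z=np.array([0,0,-1.]); return np.stack([np.cross(y,z),y,z],1)
def wrist(rig,png=None):
    s=rig.sense(); p,d=rig.camera("wrist"); c=rig.camera_params("wrist"); T=np.array(c["tool_from_camera"])
    R=np.array(s["tcp_rot"]); 
    if png: cv2.imwrite(png,p[:,:,::-1])
    return p,cloud(d,c["K"],R@T[:3,:3],R@T[:3,3]+np.array(s["position"]))
def sel(P,lo,hi):
    q=P.reshape(-1,3); q=q[~np.isnan(q[:,2])]; q=q[((q>lo)&(q<hi)).all(1)]
    print(len(q),*(rect(q) if len(q)>5 else ()),"medz",np.median(q[:,2]) if len(q) else None); return q
E
python3 - <<'E'
import rig; from rig import *
from h import *
print(camera_params("wrist"))
R=rot(71.5)
movep([.46,.25,.32],R)
movep([.512,-.131,.26],R)
p,P=wrist(rig,"pics/w1.png")
sel(P,[.3,-.35,.035],[.65,.02,.057]); sel(P,[.45,-.2,.075],[.58,-.06,.095])
s=sense(); print(s["time_s"],s["position"],s["wrist_force"])
E
```

```text
{'K': array([[340.77980983,   0.        , 323.8604585 ],
       [  0.        , 340.77980983, 237.99040039],
       [  0.        ,   0.        ,   1.        ]]), 'tool_from_camera': array([[ 2.50534089e-04, -9.63216431e-01, -2.68726708e-01,
         6.84627798e-02],
       [ 9.99999963e-01,  2.14087402e-04,  1.64931786e-04,
        -3.69443635e-04],
       [-1.01334004e-04, -2.68726739e-01,  9.63216450e-01,
        -1.16564515e-01],
       [ 0.00000000e+00,  0.00000000e+00,  0.00000000e+00,
         1.00000000e+00]])}
35344 [ 507.6 -140.2] [230.5 159.7] 71.7 medz 0.04440192766589113
615 [ 509.5 -133. ] [33.4 14.3] -18.2 medz 0.08393317290434854
3.1417 [ 0.51263716 -0.12926176  0.26008571] [-0.14755507 -0.51665923  0.34695989]
```

View pics/w1.png

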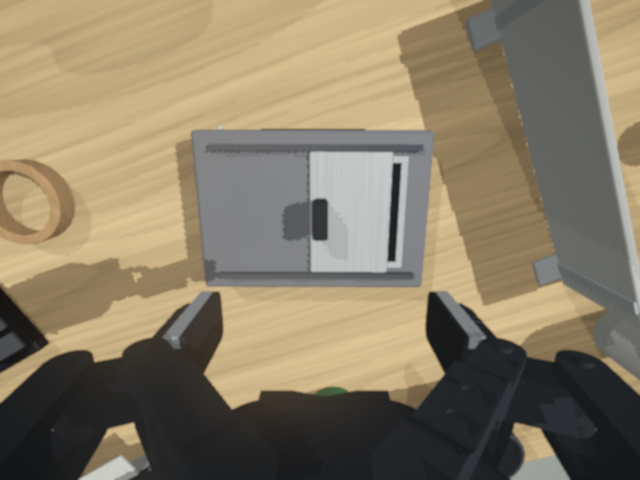

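The wrist view agrees with the top view: the tab is at (320,219), and the glass slit at (395,212) is on the +y side. Next I grip the tab and slide the shutter.

```bash
python3 - <<'E'
import rig; from rig import *
from h import *
R=rot(71.6); t=np.array([.511,-.132,0]); dy=R[:,1]
command_gripper(.05,40)
move_l(t+[0,0,.13],R,.25)
print(move_l(t+[0,0,.081],None,.1,until_force=10))
command_gripper(0,40)
s=sense(); print(s["finger_gap"],s["gripper_force"],s["position"],s["wrist_force"])
p0=s["position"]
print("stop",move_l(t+[0,0,.081]-dy*.095,None,.06,until_force=14))
s=sense(); print(s["time_s"],s["position"],s["wrist_force"],"slid",(s["position"]-np.array(p0))@dy)
E
```

```text
False
0.013476539257630716 41.489394307136536 [ 0.51146987 -0.13215659  0.08169245] [-3.78999708e-01  4.84341275e-03  5.27707573e+00]
stop True
6.4 [ 0.49012392 -0.1958587   0.08163738] [0.01516432 1.67705962 5.09843913] slid -0.06718322903488477
```

```bash
python3 - <<'E'
import rig; from rig import *
from h import *
R=rot(71.6); dy=R[:,1]
p=np.array(sense()["position"])
print("stop",move_l(p-dy*.012,None,.04,until_force=25))
s=sense(); q=s["position"]; print("more",(q-p)@dy,s["wrist_force"],s["finger_gap"])
command_gripper(.04)
q=np.array(sense()["position"])
move_l(q+[0,0,.10],None,.25)
movep([.535,-.085,.27],R)
sleep(.3)
im,P=wrist(rig,"pics/w2.png"); np.savez("pics/w2.npz",im=im,P=P)
sel(P,[.3,-.35,.035],[.65,.02,.057]); sel(P,[.40,-.3,.075],[.58,-.06,.095])
s=sense();print(s["time_s"],s["position"])
f,d=camera("top"); np.savez("pics/top2.npz",p=f,d=d); cv2.imwrite("pics/top2.png",cv2.resize(f[200:350,260:460,::-1],None,fx=4,fy=4))
E
```

```text
stop True
more -0.00020314407055747703 [-0.06404042  2.45915776  5.36834903] 0.013539905181021581
33823 [ 508.  -139.8] [229.5 158.8] 71.5 medz 0.044641338599926195
668 [ 489.  -195.5] [34.1 14.2] -17.5 medz 0.0838723733367579
8.6167 [ 0.53449731 -0.08603673  0.26939365]
```

View pics/w2.png

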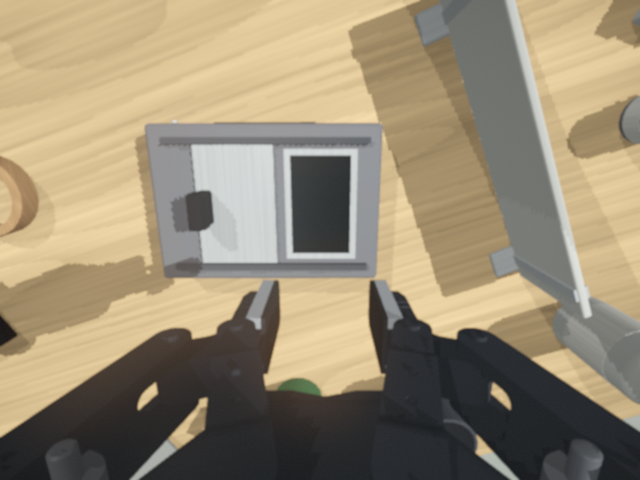

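The shutter is hard against its end stop, and the glass is fully clear at about (322,204). I'll compute the window centre from both cameras, then hover over the case.

```bash
python3 - <<'E'
import rig; from rig import *
from h import *
from scipy import ndimage as nd
c=camera_params("top"); f=np.load("pics/top2.npz"); w=np.load("pics/w2.npz")
for n,im,P in(("top",f["p"],cloud(f["d"],c["K"],c["rotation"],c["position"])),("wrist",w["im"],w["P"])):
    m=(im.max(-1)<75)&(abs(P[...,0]-.53)<.08)&(abs(P[...,1]+.085)<.06)&(abs(P[...,2]-.045)<.01)
    l,k=nd.label(m); b=1+np.argmax(nd.sum(m,l,range(1,k+1))); q=P[l==b]; print(n,len(q),*rect(q))
movep([.46,.10,.32],rot(60)); R=rot(47.7)
movep([.4415,.303,.25],R); sleep(.3)
im,P=wrist(rig,"pics/w3.png")
sel(P,[.37,.24,.02],[.52,.37,.04]); sel(P,[.39,.25,.057],[.5,.36,.072]); s=sense(); print(s["time_s"],s["position"],s["wrist_force"])
E
```

```text
top 35 [477.8 -37.7] [25.6  7.7] 72.7
wrist 5254 [525.9 -87.7] [96.6 56.6] -18.4
2045 [438.9 303.4] [84.3 40.8] -42.7 medz 0.028638885179095075
1059 [438.5 303.5] [51.5 17.2] -42.0 medz 0.06266383108461676
10.7167 [0.44195965 0.30227883 0.25046167] [-0.27320978 -0.3246074   0.87722119]
```

View pics/w3.png

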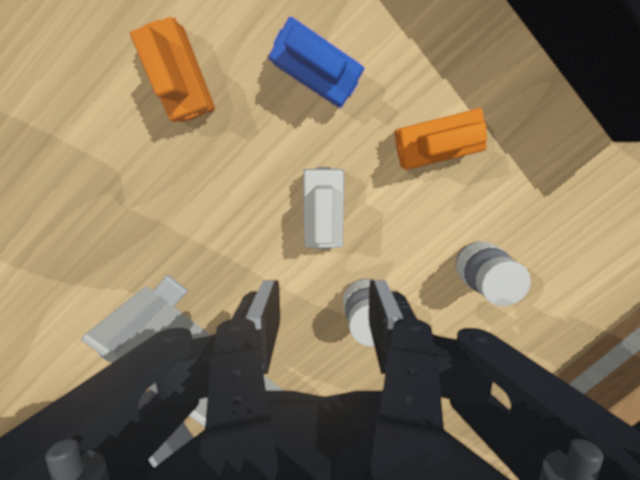

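```bash
python3 - <<'E'
import rig; from rig import *
from h import *
R=rot(47.7); t=np.array([.4387,.3034,0])
command_gripper(.05)
move_l(t+[0,0,.12],R,.2)
print(move_l(t+[0,0,.060],None,.08,until_force=8)); 
command_gripper(0,60); sleep(.3)
s=sense(); print(s["finger_gap"],s["gripper_force"],s["position"],s["wrist_force"])
g=np.array(s["position"]); np.save("g.npy",g)
move_l(g+[0,0,.17],None,.15); sleep(.3)
s=sense(); print(s["time_s"],s["finger_gap"],s["position"],s["wrist_force"],s["ft_torque"])
wrist(rig,"pics/w4.png")
p,d=camera("scene"); cv2.imwrite("pics/s4.png",p[150:450,200:600,::-1])
E
```

```text
False
0.017284400281736705 59.23914670944214 [0.43904334 0.30363397 0.06049598] [-0.39076846  0.19009499  6.03856165]
14.95 0.016928133903787206 [0.43891725 0.3035306  0.2300316 ] [ 1.28536814 -0.03017273 -1.45786692] [-0.01016453  0.00968812  0.00204559]
```

View pics/w4.png

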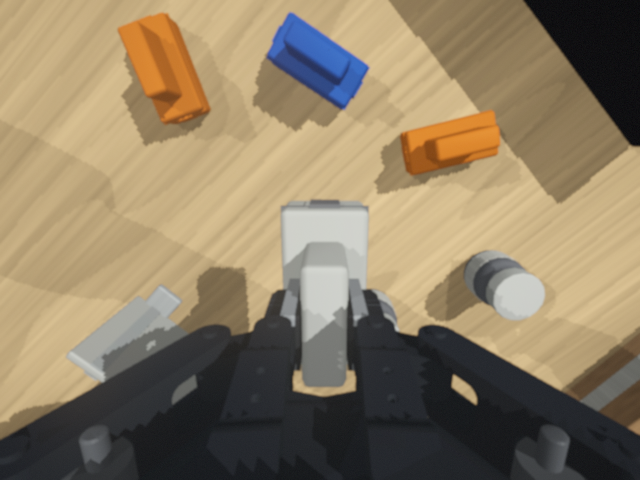

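The case is gripped and aligned, with its body at (325,240). Now I carry it over the screen.

```bash
python3 - <<'E'
import rig; from rig import *
from h import *
g=np.load("g.npy"); R=rot(71.6); w=np.array([.5261,-.0876,0]); up=np.array([0,0,1.])
move_l(w+up*(g[2]+.17),R,.15); sleep(.2)
zt=g[2]+.060
move_l(w+up*(zt+.03),None,.12)
move_l(w+up*zt,None,.04); sleep(.5)
s=sense(); print(s["time_s"],s["finger_gap"],np.array(s["position"])-w-up*zt,s["wrist_force"],np.abs(s["tcp_rot"]-R).max())
im,P=wrist(rig,"pics/w5.png")
for n in("top","scene"):
    p,d=camera(n); c=camera_params(n); P=cloud(d,c["K"],c["rotation"],c["position"])
    print(n); sel(P,[.44,-.16,.08],[.6,-.02,.096]); sel(P,[.4,-.23,.075],[.53,-.16,.095])
    if n=="scene": cv2.imwrite("pics/s5.png",cv2.resize(p[100:340,200:480,::-1],None,fx=2.5,fy=2.5))
E
```

```text
20.2917 0.01717946677478049 [-1.44919493e-05  1.34813662e-05  2.09392204e-05] [-0.11936849 -0.04005706 -1.31328006] 5.471058350281499e-05
top
0 medz None
99 [ 491.2 -194.5] [33.4 14.3] -17.6 medz 0.08445378023807115
scene
283 [529.  -89.6] [83.9 43.9] -18.5 medz 0.0900933957414054
6 [ 509.  -198.1] [9.9 1.9] 75.0 medz 0.08052996679576141
```

View pics/w5.png

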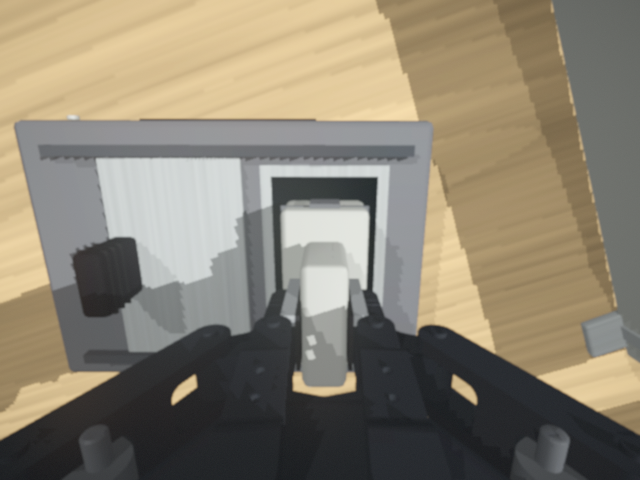

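View pics/s5.png

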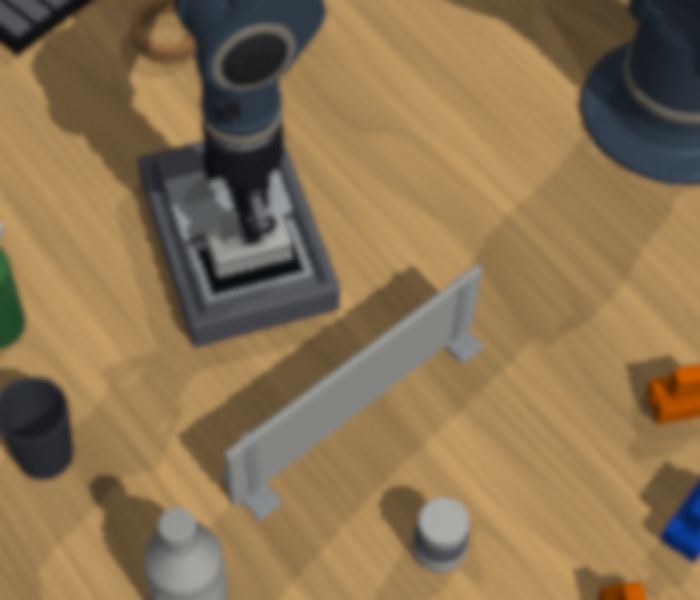

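The case hovers level over the middle of the glass, the shutter is still fully open, and nothing else has moved.

```bash
python3 -c "
from rig import *
print(finish_job())"
```

```text
the job is handed in; nothing more can be done
None
```

I slid the shutter open to its end stop, then lifted the white case over the screen. I handed the job in at about 20 s with the gripper still holding the case level about 15 mm above the middle of the window; the verdict was not shown to me.

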